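# Open the counterweighted hold-down arm and load the knob

## Task

Swing the counterweighted hold-down arm up past its balance point and ease it back until its weight rests by itself on the rubber buffer; the buffer is set at a different height every time, so feel for it, and keep hold of the arm until it is down, and neither let it fall onto the buffer nor press it hard. Then set the black clamp knob flat in the round nest that the arm had covered, without dropping it, and leave the arm open. Do not disturb the tape roll and the two bolts.

Things in the scene. Friction and masses are not known exactly. Their poses are not given: they have to be found in the camera images.
- fixture: Hold-down fixture fixed to the table: aluminium base plate 290 x 110 x 12 mm with two grey cheeks that carry the arm's hinge. Origin on the table right under the middle of the hinge axis; -x points along the closed arm (to the robot), +y along the hinge axis, z up. The plate reaches from x = -185 to +105 mm. It may stand turned by up to 0.3 rad.
- hinge (a point): Middle of the arm's hinge axis, 95 mm above the table; the axis runs along the fixture's y.
- handle (a point): Middle of the arm's cross handle, a round steel bar 16 mm in diameter and 156 mm long along the fixture's y, 180 mm from the hinge axis. The beam (20 mm wide) joins it in the middle; grip the bar about 50 mm to either side of it. With the arm closed it lies at hinge height, 95 mm above the table. The bar may turn between the fingers.
- swing_arm (a joint): Angle of the hold-down arm: 0 lying level (closed), growing as the handle rises and swings back over the hinge, pi/2 upright. Below its balance angle (about 0.7 to 1.1 rad, varies with the counterweight) it falls shut, beyond it falls open; 2 to 3 N at the handle lifts it. The buffer stops it somewhere between about 1.45 and 1.95 rad.
- buffer (a joint): How far the rubber-headed buffer (30 mm in diameter, standing on the base plate 70 mm behind the hinge axis) is pressed down, m: 0 free, 0.010 at most, about 4.5 N per mm. The resting arm alone presses it about 0.5 to 2 mm. The height of the buffer differs every time and is not measured.
- nest (a point): Centre of the floor of the round nest on the base plate, 12 mm above the table, 135 mm in front of the hinge axis, under the arm's foot. Inner diameter 55 mm; its rim is 66 mm across outside and stands 6 mm above the floor.
- knob_mid (a point): Centre, half-way up, of the loose black lobed clamp knob lying flat on the table to the right of the fixture: about 47 mm across and 27 mm high (centre 13.5 mm above its underside), 50 g.
- tape: Loose roll of masking tape lying flat, 86 mm across, 24 mm high, a bystander; origin at the centre of its underside.
- bolt_a: Loose steel bolt lying on its side, 47 mm long, 20 mm high, a bystander; origin under its middle.
- bolt_b: A second such bolt, a bystander.
- weight (a point): Centre of the arm's steel counterweight, a cylinder 48 mm in diameter and 50 mm wide, with the arm closed 75 mm above and 30 mm behind the hinge. With the arm swung open it comes down on the buffer behind the hinge.
- foot (a point): Middle of the round rubber face (27 mm in diameter) of the arm's foot, 135 mm from the hinge along the beam and 47 mm below the hinge line; above the nest with the arm closed, pointing to the robot with the arm upright.
There are look-alikes about, which are no part of the job. Of the things that look like the part that bears knob_mid, the middle-sized one is meant.

How it is judged:
On the way, in this order (a step that is already met when the one before it is completed fails the run):
1. the arm is swung over and rests by itself on the buffer, let go (value of joint swing_arm above 1.4 rad and value of joint buffer above 0.0004 m and velocity of joint swing_arm between -0.1 and 0.1 rad/s and contact force between the fingers and fixture below 0.1 N), for 0.3 s.
2. the knob lies flat in the nest (horizontal distance between knob_mid and nest below 0.007 m and z of knob_mid in the frame of nest between 0.01 and 0.0165 m and angle between knob_mid's own z axis and vertical below 0.12 rad), for 0.2 s.
At the end, for the whole second after the job is handed in: The arm stands open beyond 1.4 rad, still (below 0.1 rad/s), its counterweight resting on the buffer (pressed by more than 0.4 mm); the knob lies at rest and flat (within 0.12 rad) on the nest's floor, its centre within 7 mm of the nest's centre (all of step 2 and value of joint swing_arm above 1.4 rad and value of joint buffer above 0.0004 m and velocity of joint swing_arm between -0.1 and 0.1 rad/s and linear speed of knob below 0.02 m/s); the robot touches nothing.
It fails at once if the arm is pressed or dropped hard onto its buffer (buffer pressed by more than 4.9 mm, 22 N) (value of joint buffer above 0.0049 m).
It fails at once if the arm is flung (faster than 1.5 rad/s), or let go so that it falls open by itself faster than 0.8 rad/s (velocity of joint swing_arm above 1.5 rad/s or velocity of joint swing_arm below -1.5 rad/s or (velocity of joint swing_arm above 0.8 rad/s and contact force between the fingers and fixture below 0.05 N)).
It fails at once if the knob is dropped (falls free faster than 0.6 m/s) (linear speed of knob above 0.6 m/s and contact force between the fingers and knob below 0.05 N).
It fails at once if the tape roll or a bolt is moved by more than 30 mm (distance of any of tape, bolt_a, bolt_b from where it was at the start of the episode above 0.03 m).
It also fails if it takes over 72 s, if anything falls off the work surface, if the arm or the gripper's body presses on something with over 40 N, if the wrist force passes 120 N, or if a joint passes its speed limit or range.

## Robot

A 6-joint arm with a two-finger parallel gripper is mounted at the origin on a cart in front of the work surface, level with it; the furniture and walls round the work are solid. World frame = base frame: x ahead of the robot, y to its left, z up, the work surface at z = 0. Lengths are in m, angles in rad, forces in N, time in s.
With the tool pointing down it reaches from about 0.375 to 0.9 m from the base axis. Payload 3.1 kg.
Tool frame: the origin (TCP) lies midway between the tips of the shut fingers; the grasp point (between the pads) lies 19 mm behind it (pinch_z is the distance from the TCP to the grasp point, in m); z points along the fingers, y is the line along which they close (so a half turn about z gives the same grasp; the last joint's range is limited). The gripper opens to 85 mm and grips with 20 to 120 N. Pads are 22 mm wide; open, the fingers measure 114 mm over their backs; the gripper's body (76 mm by 85 mm) begins 54 mm behind the grasp point. The pads swing forward as they close: fully open they stand 13 mm farther back than shut.
Start: joints at [-1.343, 0.527, 1.433, -0, 1.181, -0.178], TCP at [0.247, -0.574, 0.231] pointing down, gripper open.
Joint ranges: [-3.08, 3.08], [-0.75, 2.2], [0.22, 2.44], [-1.43, 4.57], [0, 2.65], [-2.85, 2.85]. Speed limits (rad/s): [2.79, 2.79, 3.14, 3.14, 3.14, 3.14].

## Interface

Orientations are given as a unit quaternion [x, y, z, w].
In Python, from station import sense, snapshot, camera_params, sign_off, pinch_z gives the robot as it stands. The module is installed in compiled form; this text tells all that it offers.
- The arm moves only by the shell command python3 -m handwheel 'ROWS' [FORCE]. ROWS is JSON, a list that holds one entry, the list of rows, each a list of 7 numbers: the turn, a rotation vector about the tool's x, y, z in degrees, then the shift along the tool's x, y, z in m, then the opening, from 0 (shut) to 1 (fully open). A call has 1 to 20 rows; each row shifts and turns the commanded pose from where the row before left it, along the tool's axes as they then stand; what a row does not reach is not made up. A row lasts 1/8 s, in which the tool goes at most 62.5 mm and 10.7 degrees, less where a joint would pass 70% of its speed; a pose out of reach is approached as far as the arm can. A call with a gripper value outside its range is refused whole. The fingers move at their own pace and stop on an object; FORCE is the grip in N (left out, the last holds). Time passes only in rows, so rows that do not move let the fingers close. It gives the time, the measured TCP pose, the force, the opening and the grip force at its end, in the units of the state.
- sense(): the state, without advancing time (a new reading comes with each control period).
- snapshot(name): name is "scene" or "top" or "wrist"; returns the picture (480x640x3 uint8, red, green, blue); there is no depth.
- camera_params(name): a dict with "fx", "fy", "cx", "cy" (pixels), "world_to_cam" (4x4, takes a point from world to camera coordinates); the wrist camera has in their place "mount" (4x4, takes a point from camera to tool coordinates, whose origin is the TCP and whose axes are the flange's). Camera axes: x right, y down, z forward; pixel columns grow to the right and rows downward; lengths in m; the calibration is good to about 2 mm. A picture is of the moment at which its call begins: read the wrist's pose just before it. camera_params takes no time and is no camera call.
- sign_off(): hands the job in; it is judged then, once.
The state is a dict: "t": time; "q": joint angles; "qd": joint speeds; "tau": joint torques, N m; "tcp_pos": TCP position; "tool_rot": TCP orientation; "force": force on the tool from outside, world axes, zero at the start; "ft_torque": the same for the moment, N m; "finger_gap": opening from 0.0 (shut) to 1.0 (fully open); "gripper_force": force on a finger pad.
Only numpy, scipy, OpenCV 4.12 (cv2) and the standard library are available. Lean on these libraries where they do the work, as an engineer would, in place of code of your own. Each camera call takes 0.05 s, during which the arm holds its last target. There are 200 camera calls.

## Working session

There is one attempt and no reset: what is moved stays moved. The work goes in short steps, Python scripts to look and compute and a shell command to move; the robot and the scene stay as the last step left them, time stands still between calls to the robot, and variables do not carry over. Pictures are saved under pics/ and viewed, at most 11 in all, crops included, and the job is handed in when it is done.

```bash
mkdir -p pics; python3 - <<'E'
from station import *
import cv2
for n in ("top","scene"):
    cv2.imwrite(f"pics/{n}1.png",snapshot(n)[:,:,::-1]); p=camera_params(n); print(n,p)
print(sense(),pinch_z, camera_params("wrist"))
E
```

```text
top {'fx': 459.8462025612409, 'fy': 459.8462025612409, 'cx': 323.5165574534486, 'cy': 238.20855896657986, 'world_to_cam': array([[ 0.00333969, -0.99999115,  0.00255912, -0.11544125],
       [-0.9837525 , -0.0037448 , -0.17949094,  0.54990772],
       [ 0.17949894, -0.0019181 , -0.9837563 ,  0.88743656],
       [ 0.        ,  0.        ,  0.        ,  1.        ]])}
scene {'fx': 445.16247839410084, 'fy': 445.16247839410084, 'cx': 314.00815722315946, 'cy': 238.54027345433641, 'world_to_cam': array([[-0.99967027, -0.02286126, -0.01169241,  0.5531219 ],
       [-0.01004269,  0.76717036, -0.64136479,  0.18841721],
       [ 0.02363247, -0.64103589, -0.76714699,  0.96455906],
       [ 0.        ,  0.        ,  0.        ,  1.        ]])}
{'t': 0.1, 'q': array([-1.34251668e+00,  5.28385338e-01,  1.43375767e+00,  1.23124683e-07,
        1.18139676e+00, -1.78509882e-01]), 'qd': array([ 0.00030679, -0.00153759, -0.00248014, -0.00109251,  0.00022407,
        0.00174614]), 'tau': array([ 1.70623584e-04, -4.43303847e+01, -1.78586447e+01, -1.53196115e-04,
        3.88487591e-03, -2.52887268e-06]), 'tcp_pos': array([ 0.24716511, -0.5733614 ,  0.23042926]), 'tool_rot': array([ 9.79386037e-01,  2.01995157e-01, -2.41674646e-05, -9.73258016e-04]), 'force': array([-0.87109023, -0.46178085,  0.32977119]), 'ft_torque': array([ 0.01421175, -0.01354151,  0.0480852 ]), 'gripper_force': 0.0, 'finger_gap': 1.0004979752970828} 0.0187 {'fx': 351.81133884528106, 'fy': 351.81133884528106, 'cx': 312.83868651069594, 'cy': 238.9911161044731, 'mount': array([[ 1.07607933e-03, -9.53845117e-01, -3.00297076e-01,
         7.63234255e-02],
       [ 9.99999247e-01,  1.20349916e-03, -2.39340585e-04,
         5.42726873e-04],
       [ 5.89701126e-04, -3.00296593e-01,  9.53845694e-01,
        -1.43083409e-01],
       [ 0.00000000e+00,  0.00000000e+00,  0.00000000e+00,
         1.00000000e+00]])}
```

View pics/top1.png

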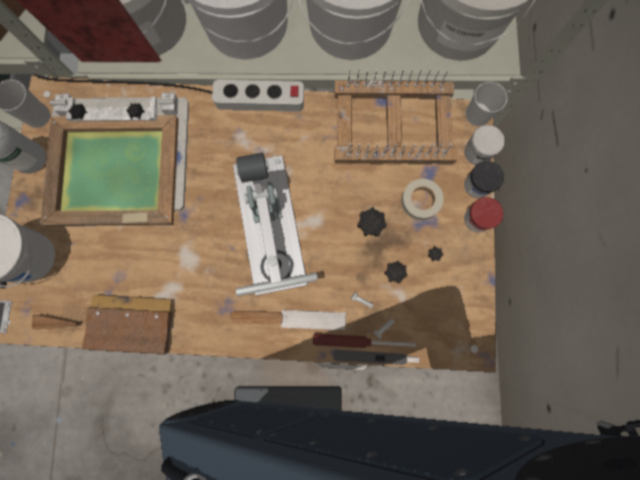

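View pics/scene1.png

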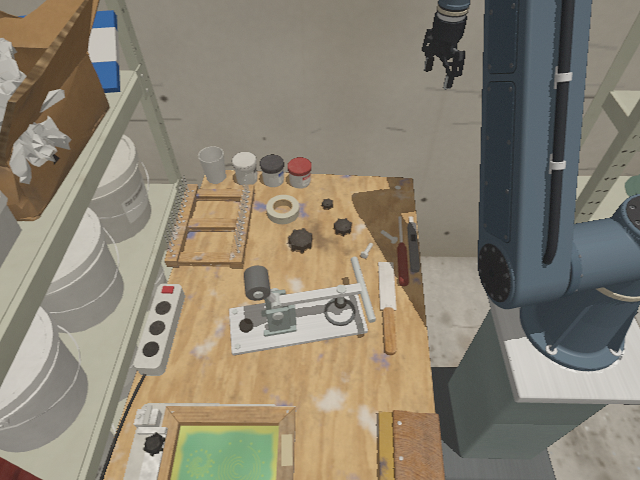

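The top view shows the bar ends at about (237,292) and (322,275). The knobs are at (372,222) large, (396,272) middle (the one meant) and (435,254) small. The bolts are at (362,299) and (385,328), the tape at (423,199), and the counterweight at (251,167).

```bash
cat > h.py <<'E'
from station import *
import numpy as np, cv2
from scipy.spatial.transform import Rotation as R
def ray(n,uv,z,T=None):
    p=camera_params(n)
    M=np.linalg.inv(p["world_to_cam"]) if n!="wrist" else T@p["mount"]
    d=M[:3,:3]@[(uv[0]-p["cx"])/p["fx"],(uv[1]-p["cy"])/p["fy"],1]
    return M[:3,3]+d*(z-M[2,3])/d[2]
def proj(n,P,T=None):
    p=camera_params(n)
    W=p["world_to_cam"] if n!="wrist" else np.linalg.inv(T@p["mount"])
    c=W[:3,:3]@np.asarray(P)+W[:3,3]; return np.round([p["cx"]+p["fx"]*c[0]/c[2],p["cy"]+p["fy"]*c[1]/c[2]],1)
def tool():
    s=sense();T=np.eye(4);T[:3,:3]=R.from_quat(s["tool_rot"]).as_matrix();T[:3,3]=s["tcp_pos"];return T
def go(Tt,T=None):
    "relative shift (m) and turn (deg) in tool frame"
    T=tool() if T is None else T
    D=np.linalg.inv(T)@Tt
    return D[:3,3].round(4),np.degrees(R.from_matrix(D[:3,:3]).as_rotvec()).round(1)
E
python3 - <<'E'
from h import *
a=ray("top",(237,292),.095);b=ray("top",(322,275),.095)
print("bar",a,b,np.linalg.norm(a-b),(a+b)/2, np.degrees(np.arctan2(*(a-b)[:2])))
for n,uv,z in [("plate",(236,162),.012),("plate",(280,156),.012),("plate",(306,287),.012),("plate",(252,294),.012),("big",(372,222),.02),("mid",(396,272),.02),("small",(435,254),.015),("b1",(362,299),.01),("b2",(385,328),.01),("tape",(423,199),.02),("bottles",(487,213),.06),("screwdriver",(345,341),.02)]: print(n,ray("top",uv,z).round(3))
for n,uv in [("bar1",(353,258)),("bar2",(371,320))]: print(ray("scene",uv,.095).round(3))
print(tool().round(3))
E
```

```text
bar [0.43772216 0.05040968 0.095     ] [ 0.47061654 -0.11072958  0.095     ] 0.1644624660108959 [ 0.45416935 -0.03015995  0.095     ] -11.537631864128796
plate [0.726 0.078 0.012]
plate [ 0.74  -0.017  0.012]
plate [ 0.454 -0.077  0.012]
plate [0.439 0.034 0.012]
big [ 0.591 -0.216  0.02 ]
mid [ 0.485 -0.264  0.02 ]
small [ 0.524 -0.348  0.015]
b1 [ 0.43  -0.194  0.01 ]
b2 [ 0.371 -0.24   0.01 ]
tape [ 0.642 -0.326  0.02 ]
bottles [ 0.602 -0.447  0.06 ]
screwdriver [ 0.345 -0.158  0.02 ]
[ 0.47  -0.105  0.095]
[0.439 0.047 0.095]
[[ 0.918  0.396 -0.     0.247]
 [ 0.396 -0.918  0.002 -0.573]
 [ 0.    -0.002 -1.     0.23 ]
 [ 0.     0.     0.     1.   ]]
```

```bash
cat >> h.py <<'E'
def down(x,y,z,yaw):
    "tool down, closing axis (tool y) at world angle yaw deg"
    a=np.radians(yaw);Y=np.array([np.cos(a),np.sin(a),0]);Z=np.array([0,0,-1.]);T=np.eye(4)
    T[:3,:3]=np.c_[np.cross(Y,Z),Y,Z];T[:3,3]=x,y,z;return T
E
python3 - <<'E'
from h import *
A=down(.44,-.29,.24,11.3)
print(go(A)); print(go(down(.464,-.0785,.20,11.3),A))
E
```

```text
(array([ 0.2892, -0.184 , -0.0091]), array([ -0.1,  -0.1, -78. ]))
(array([0.2027, 0.065 , 0.04  ]), array([0., 0., 0.]))
```

```bash
python3 -m handwheel '[[[0,0,0,0.048,-0.0307,-0.0015,1],[0,0,0,0.048,-0.0307,-0.0015,1],[0,0,0,0.048,-0.0307,-0.0015,1],[0,0,0,0.048,-0.0307,-0.0015,1],[0,0,0,0.048,-0.0307,-0.0015,1],[0,0,0,0.048,-0.0307,-0.0015,1],[0,0,-9.75,0,0,0,1],[0,0,-9.75,0,0,0,1],[0,0,-9.75,0,0,0,1],[0,0,-9.75,0,0,0,1],[0,0,-9.75,0,0,0,1],[0,0,-9.75,0,0,0,1],[0,0,-9.75,0,0,0,1],[0,0,-9.75,0,0,0,1],[0,0,0,0,0,0,1],[0,0,0,0,0,0,1]]]'
python3 - <<'E'
from h import *
T=tool();np.save("T1.npy",T)
cv2.imwrite("pics/w1.png",snapshot("wrist")[:,:,::-1])
print(T.round(4),proj("wrist",[.485,-.264,.02],T),go(down(.464,-.0785,.20,11.3),T))
E
```

```text
t: 2.1
tcp_pos: [0.4388, -0.2907, 0.2401]
tool_rot: [0.635, 0.773, 0.0, -0.0]
force: [-0.0, -0.1, -0.0]
finger_gap: 0.997
gripper_force: 0.0
[[-1.937e-01  9.811e-01 -3.000e-04  4.388e-01]
 [ 9.811e-01  1.937e-01  4.000e-04 -2.907e-01]
 [ 4.000e-04 -3.000e-04 -1.000e+00  2.401e-01]
 [ 0.000e+00  0.000e+00  0.000e+00  1.000e+00]] [362.  188.3] (array([0.2033, 0.0658, 0.0402]), array([-0. , -0. , -0.1]))
```

View pics/w1.png

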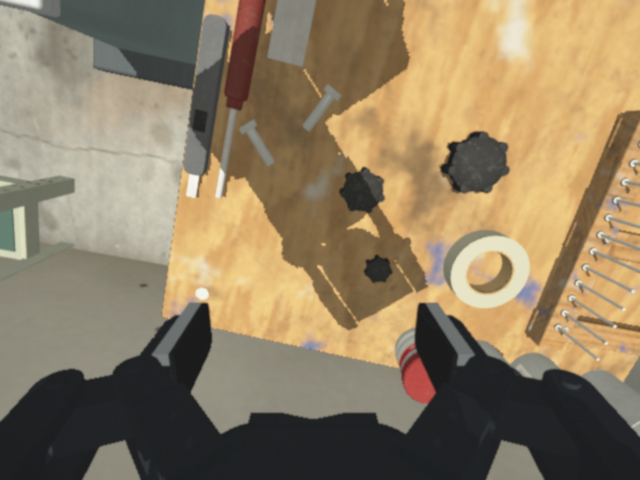

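The wrist view shows the middle knob at (362,190), which matches the top-view estimate. The bolts are at (320,107) and (257,143), and the tape is at (487,268). Next I move over the handle.

```bash
python3 -m handwheel '[[[0,0,0,0.04,0.013,0.0,1],[0,0,0,0.04,0.013,0.01,1],[0,0,0,0.041,0.013,0.01,1],[0,0,0,0.041,0.013,0.01,1],[0,0,0,0.041,0.0135,0.01,1],[0,0,0,0,0,0,1],[0,0,0,0,0,0,1]]]'
python3 - <<'E'
from h import *
T=tool()
cv2.imwrite("pics/w2.png",snapshot("wrist")[:,:,::-1])
print(T.round(4),proj("wrist",[.464,-.0785,.095],T),proj("wrist",[.454,-.03,.095],T),proj("wrist",[.631,.006,.095],T), proj("wrist",[.499,-.021,.012],T))
E
```

```text
t: 3.02
tcp_pos: [0.4639, -0.0794, 0.2006]
tool_rot: [0.634, 0.773, -0.0, 0.001]
force: [-0.6, 0.0, -0.0]
finger_gap: 1.001
gripper_force: 0.0
[[-1.961e-01  9.806e-01  9.000e-04  4.639e-01]
 [ 9.806e-01  1.961e-01 -8.000e-04 -7.940e-02]
 [-1.000e-03  7.000e-04 -1.000e+00  2.006e-01]
 [ 0.000e+00  0.000e+00  0.000e+00  1.000e+00]] [313.6 235.2] [313.3 167.1] [572.8 166.5] [362.9 157.6]
```

View pics/w2.png

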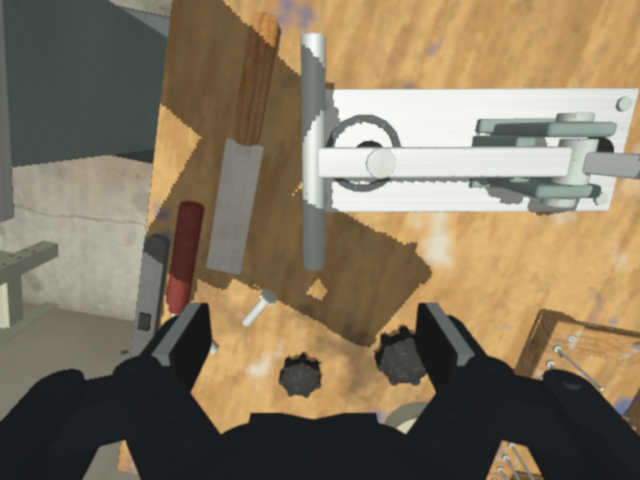

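The bar runs vertically at column 313 and is well aligned with the tool. The beam is at row 162 and the nest ring is centred near (365,152). I descend and grip.

```bash
python3 -m handwheel '[[[0,0,0,0,0,0.03,1],[0,0,0,0,0,0.03,1],[0,0,0,0,0,0.03,1],[0,0,0,0,0,0.02,1],[0,0,0,0,0,0.0146,1],[0,0,0,0,0,0,1],[0,0,0,0,0,0,0],[0,0,0,0,0,0,0],[0,0,0,0,0,0,0],[0,0,0,0,0,0,0],[0,0,0,0,0,0,0],[0,0,0,0,0,0,0]]]' 25
python3 -c "
import numpy as np
for k in range(0,22):
  a=k*.1; print(k, round(180*np.sin(a),1), round(180*(1-np.cos(a)),1))"
```

```text
t: 4.58
tcp_pos: [0.4642, -0.0789, 0.0762]
tool_rot: [0.634, 0.773, 0.0, 0.001]
force: [1.3, 2.8, 5.8]
finger_gap: 0.174
gripper_force: 25.4
0 0.0 0.0
1 18.0 0.9
2 35.8 3.6
3 53.2 8.0
4 70.1 14.2
5 86.3 22.0
6 101.6 31.4
7 116.0 42.3
8 129.1 54.6
9 141.0 68.1
10 151.5 82.7
11 160.4 98.4
12 167.8 114.8
13 173.4 131.9
14 177.4 149.4
15 179.5 167.3
16 179.9 185.3
17 178.5 203.2
18 175.3 220.9
19 170.3 238.2
20 163.7 254.9
21 155.4 270.9
```

```bash
python3 -m handwheel '[[[0,0,0,0,0.0002,-0.009,0],[0,0,0,0,0.0007,-0.009,0],[0,0,0,0,0.0011,-0.0089,0],[0,0,0,0,0.0016,-0.0089,0],[0,0,0,0,0.002,-0.0087,0],[0,0,0,0,0.0024,-0.0087,0],[0,0,0,0,0.0029,-0.0085,0],[0,0,0,0,0.0033,-0.0084,0],[0,0,0,0,0.0037,-0.0082,0],[0,0,0,0,0.0041,-0.008,0],[0,0,0,0,0,0,0]]]' 25
```

```text
t: 5.95
tcp_pos: [0.4841, -0.0748, 0.1625]
tool_rot: [0.634, 0.774, -0.001, -0.0]
force: [-0.9, -2.8, -1.8]
finger_gap: 0.176
gripper_force: 24.6
```

```bash
python3 -m handwheel '[[[0,0,0,0,0.0045,-0.0078,0],[0,0,0,0,0.0049,-0.0075,0],[0,0,0,0,0.0053,-0.0073,0],[0,0,0,0,0.0056,-0.0071,0],[0,0,0,0,0.006,-0.0067,0],[0,0,0,0,0.0063,-0.0064,0],[0,0,0,0,0.0066,-0.0061,0],[0,0,0,0,0.0069,-0.0058,0],[0,0,0,0,0.0072,-0.0054,0],[0,0,0,0,0.0074,-0.0051,0],[0,0,0,0,0.0077,-0.0047,0],[0,0,0,0,0.008,-0.0042,0],[0,0,0,0,0.0081,-0.0039,0],[0,0,0,0,0.0083,-0.0035,0],[0,0,0,0,0,0,0]]]' 25
python3 -c "
from h import *
cv2.imwrite('pics/s2.png',snapshot('scene')[100:400,100:500,::-1].repeat(2,0).repeat(2,1)); T=tool(); print(go(down(*T[:3,3],11.31)))"
```

```text
t: 7.82
tcp_pos: [0.5764, -0.0559, 0.2468]
tool_rot: [0.634, 0.773, 0.001, 0.001]
force: [-4.8, -0.2, 13.0]
finger_gap: 0.176
gripper_force: 26.7
(array([-0.,  0.,  0.]), array([0.1, 0. , 0. ]))
```

View pics/s2.png

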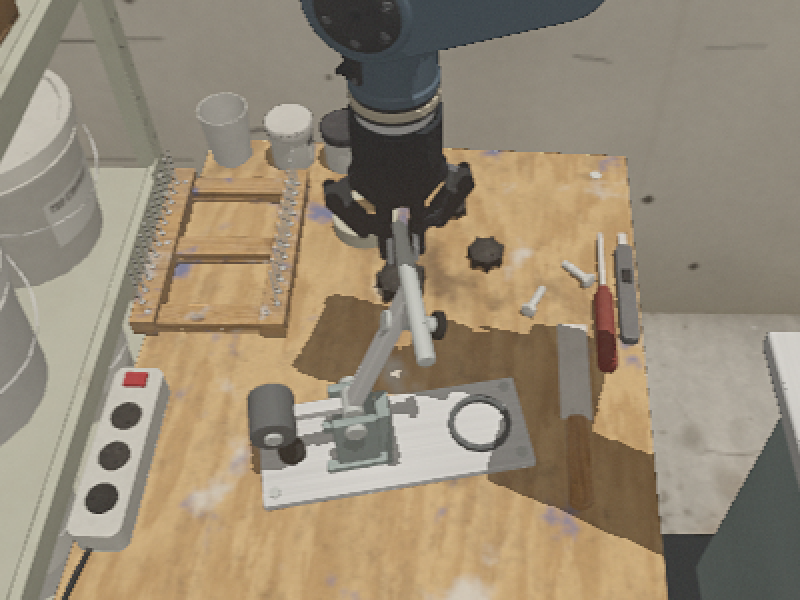

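The arm is at about 1.2 rad, and the nest is uncovered. The counterweight is just above the buffer. The force is purely radial because I am pressing inward about 3 mm, so I correct that and continue in small steps.

```bash
python3 -m handwheel '[[[0,0,0,0,-0.0005,-0.0015,0],[0,0,0,0,-0.0005,-0.001,0],[0,0,0,0,0,0,0]]]' 25; python3 -m handwheel '[[[0,0,0,0,0.0085,-0.003,0],[0,0,0,0,0.0086,-0.0026,0],[0,0,0,0,0,0,0]]]' 25;  python3 -m handwheel '[[[0,0,0,0,0.0087,-0.0021,0],[0,0,0,0,0.0088,-0.0019,0],[0,0,0,0,0,0,0]]]' 25
```

```text
t: 8.25
tcp_pos: [0.575, -0.0562, 0.2464]
tool_rot: [0.634, 0.773, 0.0, -0.0]
force: [-1.1, 0.4, 5.1]
finger_gap: 0.176
gripper_force: 26.0
t: 8.62
tcp_pos: [0.5926, -0.0526, 0.2518]
tool_rot: [0.634, 0.773, 0.001, 0.0]
force: [-1.2, 0.6, 4.6]
finger_gap: 0.171
gripper_force: 26.4
t: 9.0
tcp_pos: [0.6099, -0.0492, 0.255]
tool_rot: [0.634, 0.773, 0.001, -0.0]
force: [0.8, 3.0, -1.0]
finger_gap: 0.176
gripper_force: 26.4
```

```bash
python3 -m handwheel '[[[0,0,0,0,0.004,-0.0006,0],[0,0,0,0,0,0,0],[0,0,0,0,0,0,0]]]' 25; python3 -m handwheel '[[[0,0,0,0,0.004,-0.0005,0],[0,0,0,0,0,0,0],[0,0,0,0,0,0,0]]]' 25
```

```text
t: 9.38
tcp_pos: [0.6123, -0.0487, 0.2555]
tool_rot: [0.634, 0.773, -0.0, -0.001]
force: [0.3, 4.0, -4.3]
finger_gap: 0.178
gripper_force: 26.1
t: 9.75
tcp_pos: [0.6167, -0.0479, 0.2564]
tool_rot: [0.634, 0.773, 0.0, -0.0]
force: [0.7, 3.4, -4.0]
finger_gap: 0.171
gripper_force: 25.9
```

```bash
python3 -m handwheel '[[[0,0,0,0,0.004,0.0004,0],[0,0,0,0,0,0,0],[0,0,0,0,0,0,0]]]' 25; python3 -m handwheel '[[[0,0,0,0,0.004,0.0002,0],[0,0,0,0,0,0,0],[0,0,0,0,0,0,0]]]' 25
```

```text
t: 10.12
tcp_pos: [0.6209, -0.0471, 0.2568]
tool_rot: [0.634, 0.773, 0.0, 0.0]
force: [0.3, 5.2, -1.1]
finger_gap: 0.176
gripper_force: 26.3
t: 10.5
tcp_pos: [0.6253, -0.0462, 0.2569]
tool_rot: [0.634, 0.773, 0.001, 0.001]
force: [-0.2, 4.6, -2.0]
finger_gap: 0.173
gripper_force: 26.5
```

```bash
python3 -m handwheel '[[[0,0,0,0,0.004,0,0],[0,0,0,0,0,0,0],[0,0,0,0,0,0,0]]]' 25
```

```text
t: 10.88
tcp_pos: [0.6292, -0.0454, 0.2571]
tool_rot: [0.634, 0.773, 0.001, 0.001]
force: [-1.0, 4.8, 0.1]
finger_gap: 0.174
gripper_force: 26.6
```

```bash
python3 -m handwheel '[[[0,0,0,0,0.004,0,0],[0,0,0,0,0,0,0],[0,0,0,0,0,0,0]]]' 25
```

```text
t: 11.25
tcp_pos: [0.633, -0.0446, 0.2572]
tool_rot: [0.634, 0.773, 0.001, 0.0]
force: [-0.9, 6.4, 0.3]
finger_gap: 0.176
gripper_force: 26.8
```

```bash
python3 -m handwheel '[[[0,0,0,0,0.003,0,0],[0,0,0,0,0,0,0],[0,0,0,0,0,0,0]]]' 25
```

```text
t: 11.62
tcp_pos: [0.6361, -0.0441, 0.2574]
tool_rot: [0.634, 0.773, 0.001, 0.001]
force: [-1.4, 5.9, 1.5]
finger_gap: 0.176
gripper_force: 26.7
```

```bash
python3 -c "
from h import *
I=snapshot('scene')[240:370,190:340,::-1]; cv2.imwrite('pics/s3.png',cv2.resize(I,None,fx=5,fy=4.5,interpolation=2))"; python3 -m handwheel '[[[0,0,0,0,0.003,0,0],[0,0,0,0,0,0,0],[0,0,0,0,0,0,0]]]' 25
```

```text
t: 12.05
tcp_pos: [0.639, -0.0435, 0.2573]
tool_rot: [0.634, 0.773, 0.001, 0.001]
force: [-0.2, 5.2, 1.2]
finger_gap: 0.177
gripper_force: 26.8
```

View pics/s3.png

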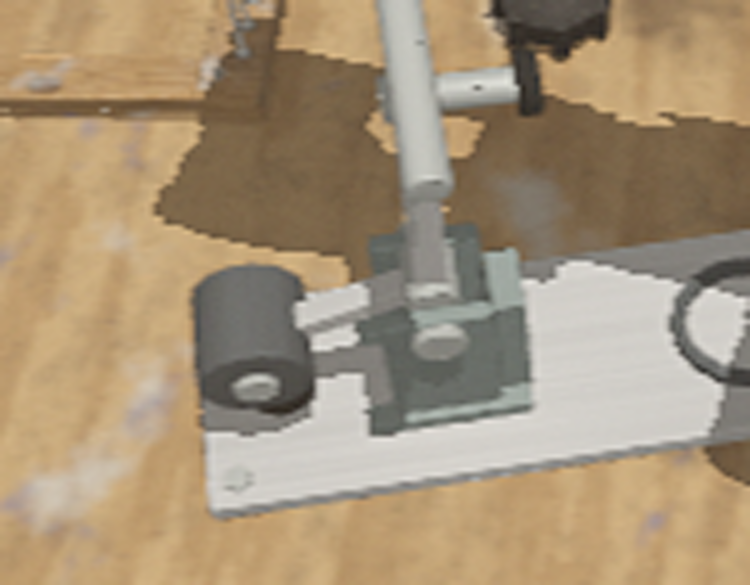

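The counterweight at (250,340) hides the buffer; only a dark sliver shows at (290,405). I can't tell whether it is touching, so I keep feeling.

```bash
python3 -m handwheel '[[[0,0,0,0,0.003,0.0001,0],[0,0,0,0,0,0,0],[0,0,0,0,0,0,0]]]' 25;python3 -m handwheel '[[[0,0,0,0,0.003,0.0001,0],[0,0,0,0,0,0,0],[0,0,0,0,0,0,0]]]' 25
```

```text
t: 12.42
tcp_pos: [0.642, -0.0429, 0.2572]
tool_rot: [0.634, 0.773, 0.001, 0.001]
force: [0.4, 6.1, 0.6]
finger_gap: 0.174
gripper_force: 26.9
t: 12.8
tcp_pos: [0.6449, -0.0423, 0.257]
tool_rot: [0.634, 0.773, 0.001, 0.001]
force: [-0.1, 6.2, -0.5]
finger_gap: 0.176
gripper_force: 26.9
```

```bash
python3 -m handwheel '[[[0,0,0,0,0.003,0.0001,0],[0,0,0,0,0,0,0],[0,0,0,0,0,0,0]]]' 25
```

```text
t: 13.18
tcp_pos: [0.648, -0.0417, 0.257]
tool_rot: [0.634, 0.773, 0.001, 0.001]
force: [-1.1, 4.9, 1.4]
finger_gap: 0.174
gripper_force: 26.9
```

```bash
python3 -m handwheel '[[[0,0,0,0,0.003,0.0002,0],[0,0,0,0,0,0,0],[0,0,0,0,0,0,0]]]' 25
```

```text
t: 13.55
tcp_pos: [0.6509, -0.0412, 0.2567]
tool_rot: [0.634, 0.773, 0.001, 0.001]
force: [0.5, 4.3, 1.2]
finger_gap: 0.177
gripper_force: 26.9
```

```bash
python3 -m handwheel '[[[0,0,0,0,0.003,0.0002,0],[0,0,0,0,0,0,0],[0,0,0,0,0,0,0]]]' 25
```

```text
t: 13.92
tcp_pos: [0.6538, -0.0406, 0.2564]
tool_rot: [0.634, 0.773, 0.001, 0.001]
force: [0.6, 5.9, -0.5]
finger_gap: 0.174
gripper_force: 27.0
```

```bash
python3 -m handwheel '[[[0,0,0,0,0.003,0.0003,0],[0,0,0,0,0,0,0],[0,0,0,0,0,0,0]]]' 25;python3 -m handwheel '[[[0,0,0,0,0.003,0.0003,0],[0,0,0,0,0,0,0],[0,0,0,0,0,0,0]]]' 25
```

```text
t: 14.3
tcp_pos: [0.6568, -0.04, 0.2561]
tool_rot: [0.634, 0.773, 0.001, 0.001]
force: [0.0, 6.0, 0.3]
finger_gap: 0.181
gripper_force: 27.0
t: 14.68
tcp_pos: [0.6598, -0.0394, 0.2559]
tool_rot: [0.634, 0.773, 0.001, 0.001]
force: [-0.5, 5.7, 1.2]
finger_gap: 0.176
gripper_force: 27.0
```

```bash
python3 -m handwheel '[[[0,0,0,0,0.003,0.0004,0],[0,0,0,0,0,0,0],[0,0,0,0,0,0,0]]]' 25
```

```text
t: 15.05
tcp_pos: [0.6628, -0.0389, 0.2554]
tool_rot: [0.634, 0.773, 0.001, 0.001]
force: [-0.2, 5.8, -0.0]
finger_gap: 0.178
gripper_force: 27.1
```

```bash
python3 -m handwheel '[[[0,0,0,0,0.003,0.0004,0],[0,0,0,0,0,0,0],[0,0,0,0,0,0,0]]]' 25;python3 -m handwheel '[[[0,0,0,0,0.003,0.0004,0],[0,0,0,0,0,0,0],[0,0,0,0,0,0,0]]]' 25
```

```text
t: 15.42
tcp_pos: [0.6657, -0.0383, 0.2549]
tool_rot: [0.634, 0.773, 0.001, 0.001]
force: [-0.1, 5.2, 0.7]
finger_gap: 0.175
gripper_force: 27.1
t: 15.8
tcp_pos: [0.669, -0.0377, 0.2543]
tool_rot: [0.634, 0.773, 0.001, 0.001]
force: [-0.1, 5.8, -1.7]
finger_gap: 0.179
gripper_force: 27.1
```

```bash
python3 -m handwheel '[[[0,0,0,0,0.003,0.0005,0],[0,0,0,0,0,0,0],[0,0,0,0,0,0,0]]]' 25
```

```text
t: 16.18
tcp_pos: [0.6716, -0.0372, 0.2539]
tool_rot: [0.634, 0.773, 0.001, 0.001]
force: [0.6, 6.3, -0.1]
finger_gap: 0.174
gripper_force: 27.1
```

```bash
python3 -m handwheel '[[[0,0,0,0,0.003,0.0005,0],[0,0,0,0,0,0,0],[0,0,0,0,0,0,0]]]' 25;python3 -m handwheel '[[[0,0,0,0,0.003,0.0005,0],[0,0,0,0,0,0,0],[0,0,0,0,0,0,0]]]' 25
```

```text
t: 16.55
tcp_pos: [0.6745, -0.0366, 0.2532]
tool_rot: [0.634, 0.773, 0.001, 0.001]
force: [-0.3, 5.1, -0.1]
finger_gap: 0.178
gripper_force: 27.2
t: 16.92
tcp_pos: [0.6774, -0.036, 0.2525]
tool_rot: [0.634, 0.773, 0.001, 0.001]
force: [0.1, 4.9, 0.4]
finger_gap: 0.173
gripper_force: 27.3
```

```bash
python3 -m handwheel '[[[0,0,0,0,0.003,0.0006,0],[0,0,0,0,0,0,0],[0,0,0,0,0,0,0]]]' 25
```

```text
t: 17.3
tcp_pos: [0.6797, -0.0355, 0.2518]
tool_rot: [0.634, 0.773, 0.0, 0.0]
force: [-1.0, 5.0, 0.8]
finger_gap: 0.173
gripper_force: 27.4
```

```bash
python3 -m handwheel '[[[0,0,0,0,0.002,0.0004,0],[0,0,0,0,0,0,0],[0,0,0,0,0,0,0]]]' 25
```

```text
t: 17.68
tcp_pos: [0.6811, -0.0353, 0.2515]
tool_rot: [0.634, 0.773, -0.0, -0.0]
force: [-2.4, 4.2, 1.3]
finger_gap: 0.179
gripper_force: 27.5
```

```bash
python3 -m handwheel '[[[0,0,0,0,0.002,0.0004,0],[0,0,0,0,0,0,0],[0,0,0,0,0,0,0]]]' 25
```

```text
t: 18.05
tcp_pos: [0.6824, -0.035, 0.2512]
tool_rot: [0.634, 0.773, -0.001, -0.001]
force: [-4.3, 4.8, 3.3]
finger_gap: 0.172
gripper_force: 27.6
```

The buffer has been found: the push-back rose over the last steps. I ease back to about zero load, then release.

```bash
python3 -m handwheel '[[[0,0,0,0,-0.0015,-0.0002,0],[0,0,0,0,-0.001,-0.0002,0],[0,0,0,0,0,0,0],[0,0,0,0,0,0,0]]]' 25
```

```text
t: 18.55
tcp_pos: [0.681, -0.0353, 0.2515]
tool_rot: [0.634, 0.773, -0.0, -0.0]
force: [-0.9, 5.2, 2.1]
finger_gap: 0.181
gripper_force: 27.4
```

```bash
python3 -m handwheel '[[[0,0,0,0,0,0,0.25],[0,0,0,0,0,0,0.4],[0,0,0,0,0,0,0.7],[0,0,0,0,0,0,1],[0,0,0,0,0,0,1],[0,0,0,0,0,0,1],[0,0,0,0,0,0,1]]]' 25
python3 -c "
from h import *
print(proj('scene',[.69,-.04,.27]))
I=snapshot('scene')[200:370,170:390,::-1]; cv2.imwrite('pics/s4.png',cv2.resize(I,None,fx=3.4,fy=3.4,interpolation=2))"
```

```text
t: 19.42
tcp_pos: [0.6809, -0.0354, 0.2511]
tool_rot: [0.634, 0.773, -0.0, 0.0]
force: [-0.2, -0.5, 0.4]
finger_gap: 0.997
gripper_force: 0.0
[236.7 226.1]
```

View pics/s4.png

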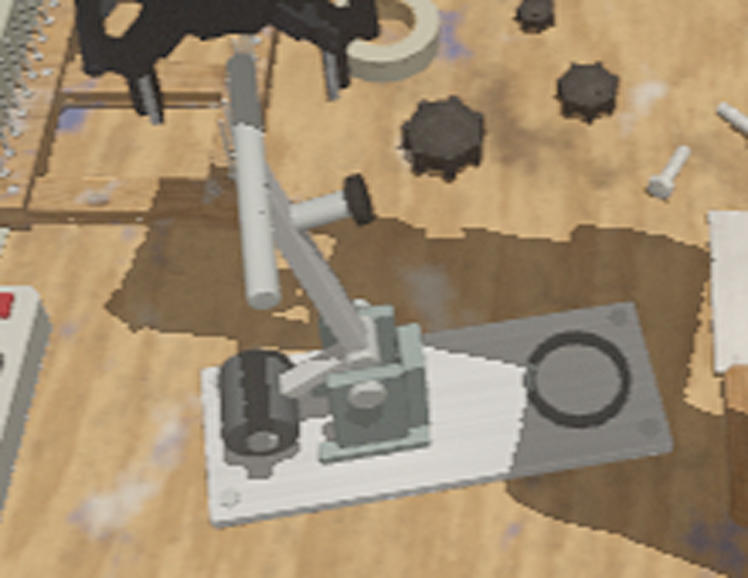

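The fingers are clear of the bar, and the counterweight sits on the buffer at (258,405). The nest ring is at (580,378) in the crop. Next I work out the knob and nest positions.

```bash
python3 - <<'E'
from h import *
T1=np.load("T1.npy"); T2=down(.4639,-.0794,.2006,11.31)
print("nest",ray("wrist",(365,152),.018,T2),ray("scene",(170+580/3.4,200+378/3.4),.018))
print("knob",ray("wrist",(362,190),.02,T1),ray("scene",(170+587/3.4,200+92/3.4),.02))
T=tool();U=T.copy();U[2,3]=.34
k=ray("wrist",(362,190),.02,T1)
print(go(U),go(down(k[0]-.02,k[1]-.04,.15,11.31),U))
E
```

```text
nest [ 0.49861195 -0.01535769  0.018     ] [ 0.49534504 -0.01704135  0.018     ]
knob [ 0.48543396 -0.26575262  0.02      ] [ 0.4864561  -0.26042266  0.02      ]
(array([-0.    ,  0.    , -0.0889]), array([0., 0., 0.])) (array([-0.2228, -0.2644,  0.19  ]), array([0., 0., 0.]))
```

```bash
python3 -m handwheel '[[[0,0,0,0,0,-0.02,1],[0,0,0,0,0,-0.034,1],[0,0,0,0,0,-0.035,1],[0,0,0,-0.0318,-0.0378,0,1],[0,0,0,-0.0318,-0.0378,0,1],[0,0,0,-0.0318,-0.0378,0,1],[0,0,0,-0.0318,-0.0378,0.01,1],[0,0,0,-0.0318,-0.0378,0.04,1],[0,0,0,-0.0318,-0.0377,0.05,1],[0,0,0,-0.032,-0.0377,0.05,1],[0,0,0,0,0,0.04,1],[0,0,0,0,0,0,1],[0,0,0,0,0,0,1]]]'
python3 - <<'E'
from h import *
T=tool();np.save("T3.npy",T)
cv2.imwrite("pics/w3.png",snapshot("wrist")[:,:,::-1]);s=cv2.imread("pics/w3.png")
p=proj("wrist",[.486,-.264,.02],T);print(T[:3,3],p)
g=cv2.cvtColor(s,cv2.COLOR_BGR2GRAY);u,v=p.astype(int)
for th in (45,60,75):
    n,l,st,c=cv2.connectedComponentsWithStats((g[v-70:v+70,u-70:u+70]<th).astype(np.uint8))
    i=1+np.argmax(st[1:,4]);print(th,st[i]+[u-70,v-70,0,0,0],c[i]+[u-70,v-70])
E
```

```text
t: 21.1
tcp_pos: [0.4738, -0.297, 0.1631]
tool_rot: [0.634, 0.774, -0.0, 0.001]
force: [-0.0, 0.4, 0.4]
finger_gap: 1.0
gripper_force: 0.0
[ 0.47375602 -0.29695671  0.1631407 ] [335.7 187.6]
45 [308 185  53  30 469] [332.41151386 202.04477612]
60 [ 307  161   56   57 2165] [335.18290993 190.15242494]
75 [ 307  161   56   58 2264] [335.14355124 190.18418728]
```

View pics/w3.png

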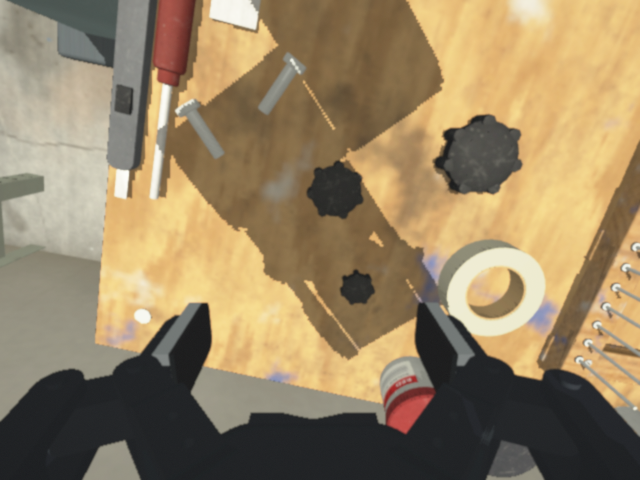

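The middle knob's silhouette is centred at (335,190). The path down is clear of bolts, tape and the other knobs.

```bash
python3 - <<'E'
from h import *
T=np.load("T3.npy");k=ray("wrist",(335.2,189.8),.02,T);print(k)
print(go(down(k[0],k[1],.004,11.31)),go(down(k[0],k[1],.06,11.31)))
E
```

```text
[ 0.48601318 -0.26582384  0.02      ]
(array([0.0288, 0.0175, 0.1596]), array([0.1, 0.2, 0.1])) (array([0.0287, 0.0176, 0.1036]), array([0.1, 0.2, 0.1]))
```

```bash
python3 -m handwheel '[[[0,0,0,0.0144,0.0088,0.03,1],[0,0,0,0.0144,0.0087,0.03,1],[0,0,0,0,0,0.03,1],[0,0,0,0,0,0.03,1],[0,0,0,0,0,0.02,1],[0,0,0,0,0,0.012,1],[0,0,0,0,0,0.0076,1],[0,0,0,0,0,0,1]]]';  python3 -m handwheel '[[[0,0,0,0,0,0,0.4],[0,0,0,0,0,0,0.4],[0,0,0,0,0,0,0],[0,0,0,0,0,0,0],[0,0,0,0,0,0,0],[0,0,0,0,0,0,0],[0,0,0,0,0,0,0]]]' 30
```

```text
t: 22.15
tcp_pos: [0.4846, -0.265, 0.0026]
tool_rot: [0.634, 0.773, -0.0, 0.0]
force: [-0.5, -0.1, -0.2]
finger_gap: 1.002
gripper_force: 0.0
t: 23.02
tcp_pos: [0.4845, -0.2652, 0.0031]
tool_rot: [0.634, 0.773, -0.0, 0.001]
force: [0.1, -0.1, 6.5]
finger_gap: 0.529
gripper_force: 30.1
```

```bash
python3 -m handwheel '[[[0,0,0,0,0,-0.005,0],[0,0,0,0,0,-0.02,0],[0,0,0,0,0,-0.03,0],[0,0,0,0,0,-0.03,0],[0,0,0,0,0,-0.025,0],[0,0,0,0.027,0.007,0,0],[0,0,0,0.027,0.007,0,0],[0,0,0,0.027,0.007,0,0],[0,0,0,0.027,0.007,0,0],[0,0,0,0.027,0.007,0,0],[0,0,0,0.027,0.007,0,0],[0,0,0,0.027,0.007,0,0],[0,0,0,0,0,0,0],[0,0,0,0,0,0,0]]]'
python3 - <<'E'
from h import *
T=tool();np.save("T4.npy",T)
cv2.imwrite("pics/w4.png",snapshot("wrist")[:,:,::-1])
print(T[:3,3],proj("wrist",[.497,-.016,.018],T),sense()["force"],sense()["finger_gap"],go(down(.497,-.016,.05,11.31)))
E
```

```text
t: 24.78
tcp_pos: [0.4954, -0.0704, 0.1123]
tool_rot: [0.634, 0.773, -0.0, 0.0]
force: [-0.4, 0.6, -0.2]
finger_gap: 0.531
gripper_force: 30.8
[ 0.49543993 -0.07037053  0.11232591] [331.7 165. ] [-0.37009109 -0.68359217 -1.78777844] 0.5320708021617571 (array([0.0534, 0.0122, 0.0623]), array([ 0.,  0., -0.]))
```

View pics/w4.png

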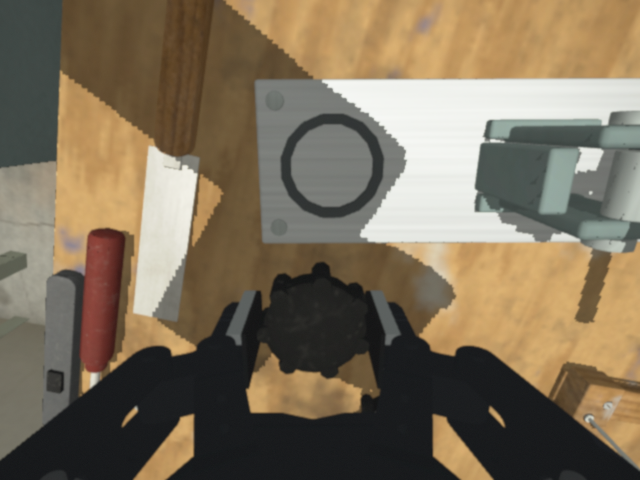

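The ring is centred at (331.7,165), exactly as predicted. The knob is level in the grip, with its silhouette centred at about (316,320).

```bash
python3 - <<'E'
from h import *
T=np.load("T4.npy")
n=ray("wrist",(331.7,165),.018,T)
for z in (.008,.012,.018): 
    k=ray("wrist",(316,320),T[2,3]+z,T); print(n,k, (np.linalg.inv(T)@np.r_[k,1])[:3].round(4), T[:3,:3].T@(n-k))
E
```

```text
[ 0.49700908 -0.01602045  0.018     ] [ 0.4971503  -0.07321948  0.12032591] [-0.0031  0.0011 -0.008 ] [0.05617181 0.0110534  0.10229805]
[ 0.49700908 -0.01602045  0.018     ] [ 0.49664595 -0.07092375  0.12432591] [-0.0008  0.0011 -0.012 ] [0.05382403 0.01109548 0.10629942]
[ 0.49700908 -0.01602045  0.018     ] [ 0.49588943 -0.06748014  0.13032591] [ 0.0027  0.001  -0.018 ] [0.05030237 0.0111586  0.11230148]
```

```bash
python3 -m handwheel '[[[0,0,0,0.0265,0.0057,0,0],[0,0,0,0.0265,0.0058,0,0],[0,0,0,0,0,0.02,0],[0,0,0,0,0,0.025,0],[0,0,0,0,0,0.025,0],[0,0,0,0,0,0.015,0],[0,0,0,0,0,0.0053,0],[0,0,0,0,0,0,0],[0,0,0,0,0,0,0]]]'; python3 -m handwheel '[[[0,0,0,0,0,0.002,0],[0,0,0,0,0,0.0015,0],[0,0,0,0,0,0.001,0],[0,0,0,0,0,0,0],[0,0,0,0,0,0,0]]]'
```

```text
t: 25.95
tcp_pos: [0.4966, -0.0159, 0.0226]
tool_rot: [0.634, 0.773, 0.0, 0.001]
force: [0.1, 0.4, -0.4]
finger_gap: 0.53
gripper_force: 30.8
t: 26.58
tcp_pos: [0.496, -0.0157, 0.0174]
tool_rot: [0.634, 0.773, -0.0, -0.0]
force: [-0.0, 0.5, 0.1]
finger_gap: 0.533
gripper_force: 30.8
```

```bash
python3 -m handwheel '[[[0,0,0,0,0,0.001,0],[0,0,0,0,0,0.001,0],[0,0,0,0,0,0,0],[0,0,0,0,0,0,0]]]'
python3 - <<'E'
from h import *
T=tool()
I=snapshot("scene")[235:370,250:430,::-1];J=snapshot("wrist")[200:440,180:460,::-1]
cv2.imwrite("pics/s5.png",np.hstack([cv2.resize(I,(400,300),interpolation=2),cv2.resize(J,(350,300))]))
E
```

```text
t: 27.08
tcp_pos: [0.4961, -0.0157, 0.0158]
tool_rot: [0.634, 0.773, 0.0, 0.0]
force: [-1.0, -0.9, 4.9]
finger_gap: 0.529
gripper_force: 33.9
```

View pics/s5.png

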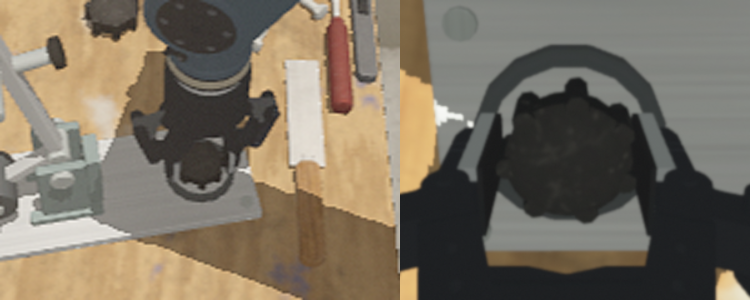

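The knob sits inside the ring, and floor contact is felt at the expected height. I release slowly and withdraw.

```bash
python3 -m handwheel '[[[0,0,0,0,0,0,0.56],[0,0,0,0,0,0,0.6],[0,0,0,0,0,0,0.65],[0,0,0,0,0,0,0.75],[0,0,0,0,0,0,0.8],[0,0,0,0,0,0,0.8],[0,0,0,0,0,-0.01,0.8],[0,0,0,0,0,-0.02,0.8],[0,0,0,0,0,-0.03,0.8],[0,0,0,-0.02,-0.01,-0.03,0.8],[0,0,0,-0.04,-0.01,-0.03,0.8],[0,0,0,0,0,0,0.8],[0,0,0,0,0,0,0.8]]]'
python3 - <<'E'
from h import *
T=tool()
p=proj("wrist",[.497,-.016,.018],T);print(p,proj("wrist",[.497,-.016,.039],T))
J=snapshot("wrist")[:,:,::-1];I=snapshot("scene")[200:360,170:380,::-1]
u,v=p.astype(int)
cv2.imwrite("pics/s6.png",np.hstack([cv2.resize(I,(394,300),interpolation=2),cv2.resize(J[v-75:v+75,u-100:u+100],(400,300),interpolation=2)]))
E
```

```text
t: 28.8
tcp_pos: [0.4876, -0.078, 0.1355]
tool_rot: [0.634, 0.773, 0.0, -0.0]
force: [-1.4, 0.1, -0.1]
finger_gap: 0.799
gripper_force: 0.0
[343.  153.6] [345.6 155.7]
```

View pics/s6.png

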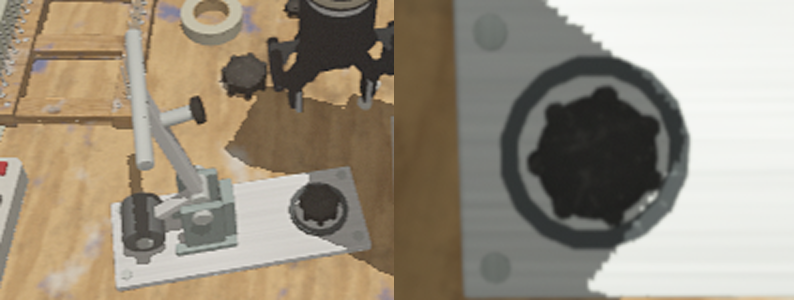

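The knob is at (598,155) inside the ring centred at (595,152), flat and centred. The arm stands open on its buffer, and the gripper is clear.

```bash
python3 -c "
from station import *
print(sign_off())"
```

```text
the job is handed in; nothing more can be done
None
```

The job is handed in at about 29 s of the 72 s allowed: the arm was let go resting open on its buffer, the middle-sized knob lies flat and centred in the nest, and the gripper is clear; sign-off returned no verdict, and I never moved near the tape or bolts.

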